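# Check the embossing die, then hold the index plunger out

## Task

Pick up the stick thermometer, point its lens squarely at the middle of the upright brass die's outer face from 5 to 15 cm away and hold it steady there for about two seconds, without touching the embosser with it. Lay it back flat on its cork mat and let go, then grip the knob of the embosser's sprung index plunger, pull it straight up to its stop so that the pin is fully out of its hole, and finish while still gripping the knob and holding it there so that I can turn the die table. Leave the other things on the bench where they are.

Things in the scene. Friction and masses are not known exactly. Their poses are not given: they have to be found in the camera images.
- thermometer: Loose stick thermometer: grey plastic bar with a black conical nose, 160 long (its x) x 32 wide (y) x 30 high (z), 100 to 200 g. Origin: middle of its flat underside, 80 from either end. +x points to the nose; the parallel-sided bar runs from x = -80 to +50. At the start it lies on the mat, nose roughly toward the embosser.
- thermometer_lens (a point): Centre of the thermometer's lens at the tip of the nose, 80 along +x and 15 above the thermometer's underside; same axes as the thermometer, it looks along +x.
- mat: Fixed flat cork mat, 220 (its x) x 160 (y) x 4 thick; origin at the centre of its underside, on the bench; top 4 above the bench.
- embosser: Fixed grey embosser, 180 (its x) x 240 (y) x 132 high; origin on the bench under the centre of its round steel die table (180 diameter, top 40 high). An upright brass die, 50 wide x 20 thick x 50 tall, top 90 high, stands on the table's +y edge. On the -y side a column and arm (top 85 high, arm 34 wide along x) carry the index plunger, 70 from the centre along -y.
- die_face (a point): Middle of the brass die's flat outer face, 65 above the bench, 88 from the embosser's centre along the embosser's +y; the face looks along the embosser's +y; the point has the embosser's axes.
- plunger_knob (a point): Centre of the black round plunger knob, 29 diameter, 25 high (12 below to 13 above this point), 119 above the bench when seated; rises with the plunger. Below it a steel sleeve of 22 diameter goes down to the arm's top, 34 below this point when seated. Nothing else stands within 45 of the knob at its height.
- plunger (a joint): Lift of the index plunger (m): 0 seated in its hole, 0.020 at its upper stop. It slides vertically; its pin of 10 diameter sits 14 deep in the die table's hole. A spring pushes it down with about 7 N seated, 13 N at the stop, and it snaps back when let go.
- jar: Bystander: small amber jar, 48 diameter, 60 high, near the embosser's far side; origin at underside.
- can: Bystander: metal can, 52 diameter, 70 high, beyond the far left corner of the mat; origin at underside.
- screwdriver: Bystander: screwdriver lying on the robot's side of the mat.
- weight: Bystander: steel block 70 x 70 x 50 high on the robot's side of the embosser; origin at underside.

How it is judged:
By the outcome, as a careful person would: the job done as asked, in the order asked, and still so for the second after the job is handed in, while the arm keeps its last pose, push and grip.
It also fails if it takes over 50 s, if anything falls off the work surface, if the arm or the gripper's body presses on something with over 40 N, if the wrist force passes 120 N, or if a joint passes its speed limit or range.

## Robot

A 7-joint arm with a two-finger parallel gripper is mounted at the origin on the work surface. World frame = base frame: x ahead of the robot, y to its left, z up, the work surface at z = 0. Lengths are in m, angles in degrees, forces in N, time in s.
With the tool pointing down it reaches from about 0.4 to 0.85 m from the base axis. Payload 4.5 kg.
Tool frame: the origin (TCP) lies on the centre line of the jaws, within the pads' length; the fingertips stand 22 mm ahead of it and the grasp point (between the pads) lies 3 mm ahead of it; z points along the fingers, y is the line along which they close (so a half turn about z gives the same grasp; the last joint's range is limited). The gripper opens to 85 mm and grips with 20 to 120 N. Pads are 22 mm wide; open, the fingers measure 114 mm over their backs; the gripper's body (76 mm by 85 mm) begins 54 mm behind the grasp point. The pads swing forward as they close: fully open they stand 13 mm farther back than shut.
Start: joints at [75.332, 39.483, -11.15, 89.685, 9.013, 51.709, -12.324], TCP at [0.179, -0.599, 0.253] pointing down, gripper open.
Joint ranges: [-172.22, 172.22], [-26.19, 119.32], [-84.43, 86.54], [7.71, 146.69], [-57.33, 237.33], [2.42, 119.75], [-152.13, 152.13]. Speed limits (degrees/s): [147.25, 147.25, 180, 180, 180, 180, 180].

## Interface

Orientations are given as a 3x3 rotation matrix whose columns are the frame's x, y, z axes.
In Python, from station import r, workorder, grab_frame, get_calibration gives the robot as it stands (r), with the cameras as plain functions and the job (workorder). Calls block until the motion is done:
- r.move_to(position, orientation): joint-space move of the TCP to a pose.
- r.move_l(position, rate=0.15, frame=None, stop_force=None): straight line of the TCP; frame=None keeps the orientation; rate is the mean speed in m/s. With stop_force (N) it stops when the force on the tool has changed by that much, and returns True; else False.
- r.set_joints(angles): joint-space move.
- r.gripper_to(opening, f_grip=None): finger opening in m; f_grip is the grip in N (None keeps the last); returns when the fingers have stopped.
- r.wait(seconds).
- r.ik(position, orientation): joint angles nearest the present ones, or None.
- grab_frame(name): name is "scene" or "top" or "wrist"; returns the picture (400x640x3 uint8, red, green, blue); there is no depth.
- get_calibration(name): a dict with "mtx" (3x3 intrinsics, pixels), "dist" ([k1, k2, p1, p2, k3] as OpenCV has them; the pictures are not rectified), "world_from_camera" (4x4, takes a point from camera to world coordinates). Camera axes: x right, y up, looking along -z (the intrinsics and any distortion apply to the point x, -y, -z); pixel columns grow to the right and rows downward; lengths in m; the calibration is good to about 2 mm. A picture is of the moment at which its call begins: read the wrist's pose just before it. get_calibration takes no time and is no camera call; for the wrist camera it gives the pose at the moment of the call.
A pose or a line that the arm cannot do raises r.IKError and nothing moves.
- workorder.sign_off(): hands the job in; it is judged then, once.
Readings, each from a call of its own:
- r.read_clock(): time.
- r.read_joint_pos(): joint angles.
- r.read_qvel(): joint speeds.
- r.read_joint_efforts(): joint torques, N m.
- r.read_eef_pos(): TCP position.
- r.read_tcp_rot(): TCP orientation.
- r.read_wrist_force(): force on the tool from outside, world axes, zero at the start.
- r.read_ft_torque(): the same for the moment, N m.
- r.read_width(): finger opening in m.
- r.read_grasp_force(): force on a finger pad.
Only numpy, scipy, OpenCV 4.12 (cv2) and the standard library are available. Lean on these libraries where they do the work, as an engineer would, in place of code of your own. Each camera call takes 0.05 s, during which the arm holds its last target. There are 200 camera calls.

## Working session

There is one attempt and no reset: what is moved stays moved. The work goes in short steps, each a Python script; the robot and the scene stay as the last script left them, time stands still between calls to the robot, and variables do not carry over. Pictures are saved under pics/ and viewed, at most 10 in all, crops included, and the job is handed in when it is done.

```bash
ls; mkdir -p pics
python3 - <<'E'
from station import r, workorder, grab_frame, get_calibration
import cv2,numpy as np
for n in("scene","top"):
    cv2.imwrite(f"pics/{n}0.png",grab_frame(n)[:,:,::-1]); c=get_calibration(n)
    print(n,np.round(c["mtx"],1).tolist(),c["dist"],np.round(c["world_from_camera"],3).tolist())
print(r.read_clock(),r.read_joint_pos())
E
```

```text
pics
station.py
scene [[404.0, 0.0, 325.1], [0.0, 404.0, 195.2], [0.0, 0.0, 1.0]] [-0.0902724  0.         0.         0.         0.       ] [[-0.633, -0.668, 0.391, 0.933], [0.774, -0.549, 0.316, 0.412], [0.004, 0.503, 0.864, 0.944], [0.0, 0.0, 0.0, 1.0]]
top [[380.8, 0.0, 322.7], [0.0, 380.8, 199.8], [0.0, 0.0, 1.0]] [-0.05960146  0.          0.          0.          0.        ] [[0.013, 0.998, -0.065, 0.505], [-1.0, 0.013, -0.008, 0.089], [-0.007, 0.065, 0.998, 1.102], [0.0, 0.0, 0.0, 1.0]]
0.1 [ 75.33167126  39.52775629 -11.14412913  89.73816749   9.01340638
  51.71157768 -12.32501042]
```

View pics/top0.png

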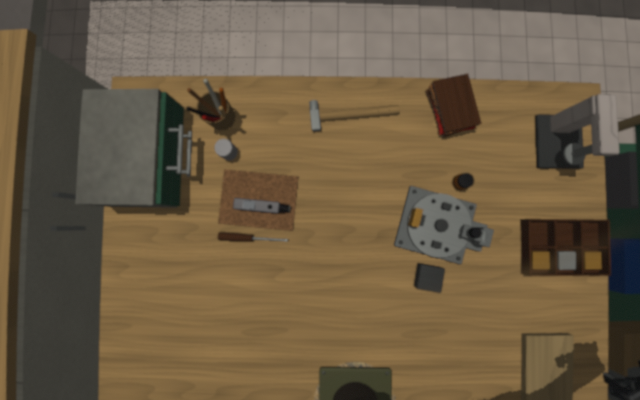

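View pics/scene0.png

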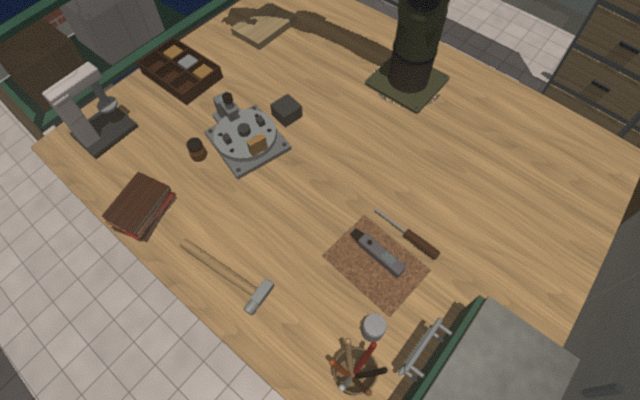

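The top view shows the thermometer near (262,207) with its nose to the right. The embosser is near (441,225), the brass die at (417,217) and the knob at (475,232). Next I'll take rough positions and then close wrist views.

```bash
cat > h.py <<'E'
from station import r, workorder, grab_frame, get_calibration
import cv2,numpy as np
def ray(c,uv):
    p=cv2.undistortPoints(np.array([[uv]],float),c["mtx"],np.array(c["dist"]))[0,0]
    T=c["world_from_camera"]; return T[:3,3],T[:3,:3]@np.array([p[0],-p[1],-1])
def onz(c,uv,z):
    o,d=ray(c,uv); return o+d*(z-o[2])/d[2]
def proj(c,X):
    T=np.array(c["world_from_camera"]); q=T[:3,:3].T@(np.array(X)-T[:3,3]); q=q*[1,-1,-1]
    return cv2.projectPoints(q[None],np.zeros(3),np.zeros(3),c["mtx"],np.array(c["dist"]))[0].ravel()
def down(a): # tool down, closing line (tool y) at angle a deg from world x
    a=np.radians(a); y=np.array([np.cos(a),np.sin(a),0]); z=np.array([0,0,-1.]); return np.c_[np.cross(y,z),y,z]
def snap(n,f):
    import pickle
    c=get_calibration(n); im=grab_frame(n)[:,:,::-1].copy(); cv2.imwrite(f"pics/{f}.png",im); pickle.dump(c,open(f"pics/{f}.pkl","wb")); return c,im
def load(f):
    import pickle; return pickle.load(open(f"pics/{f}.pkl","rb")),cv2.imread(f"pics/{f}.png")
E
python3 - <<'E'
from h import *
c=get_calibration("top")
for n,uv,z in[("emb",(441,225),.04),("die",(417,217),.09),("knob",(475,232),.13),("th0",(236,205),.034),("th1",(290,209),.019)]: print(n,np.round(onz(c,uv,z),3))
T=get_calibration("wrist")["world_from_camera"]; R=r.read_tcp_rot(); print(np.round(R,2)); print(np.round(R.T@(T[:3,3]-r.read_eef_pos()),3),np.round(R.T@T[:3,:3],2),get_calibration("wrist")["mtx"][0])
for p in[(.45,-.24,.35),(.48,.22,.3)]:
  for a in (0,20,-20,180,90): print(p,a,r.ik(p,down(a)))
E
```

```text
emb [ 0.508 -0.235  0.04 ]
die [ 0.529 -0.155  0.09 ]
knob [ 0.491 -0.295  0.13 ]
th0 [0.557 0.341 0.034]
th1 [0.549 0.19  0.019]
[[ 0.96  0.29 -0.  ]
 [ 0.29 -0.96  0.  ]
 [-0.   -0.   -1.  ]]
[ 0.065  0.001 -0.121] [[-0.    0.96  0.26]
 [ 1.    0.    0.  ]
 [ 0.    0.26 -0.96]] [335.9367986   0.        319.0677542]
(0.45, -0.24, 0.35) 0 [ 44.63147052  26.44187474 -33.47434555 100.72209432  16.85540284
  57.8912014    4.85478407]
(0.45, -0.24, 0.35) 20 [ 47.79301167  27.40347043 -38.74184196 100.57388644  19.64603447
  58.94894356  21.89675906]
(0.45, -0.24, 0.35) -20 [ 41.29836234  25.63233529 -28.10363709 100.88122058  14.0657666
  56.98040945 -12.18589608]
(0.45, -0.24, 0.35) 180 [   8.87873541   25.04607964   21.52582813  102.46606362  -10.99368965
   54.54255018 -145.02759577]
(0.45, -0.24, 0.35) 90 [ 58.73660329  33.12449347 -59.55378297 100.08825312  31.26068116
  65.20807846  79.51752158]
(0.48, 0.22, 0.3) 0 [ -3.67242602  33.2641479  -42.4604962  102.02864075  26.78653883
  55.24828079 -57.14740803]
(0.48, 0.22, 0.3) 20 [ 9.44133484e-02  3.52208266e+01 -4.96502199e+01  1.01851270e+02
  3.13022293e+01  5.77766765e+01 -4.17485162e+01]
(0.48, 0.22, 0.3) -20 [ -8.19496522  31.53208155 -34.44206702 102.24792167  21.74813769
  52.96523696 -72.01309253]
(0.48, 0.22, 0.3) 180 [  9.17498158  44.03367144 -71.76592279 101.44887897  44.94461754
  69.15344623 104.24010615]
(0.48, 0.22, 0.3) 90 [  7.49901055  41.6073657  -66.68665191 101.5200335   41.87798204
  65.99444183  17.4170064 ]
```

Run:
```python
from h import *
r.move_to((.505,-.23,.27),down(0)); r.wait(.2); c,im=snap("wrist","w_emb")
r.move_to((.553,.265,.17),down(0)); r.wait(.2); c2,im2=snap("wrist","w_th")
cv2.imwrite("pics/w1.png",cv2.resize(np.vstack([im[:, :],im2]),None,fx=.75,fy=.75))
print(r.read_clock())
```

```text
4.2333
```

View pics/w1.png

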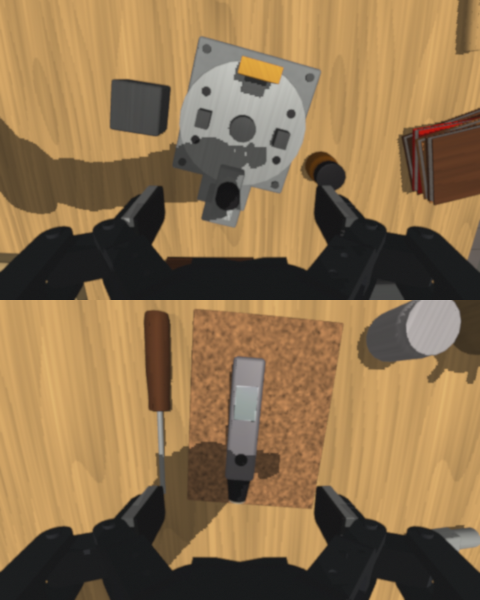

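The wrist views show the embosser die at about (347,92), the hub at (323,171) and the knob at (303,260) in full-resolution pixels. The thermometer runs from about (330,78) at the rear to (316,265) at the nose. I'll zoom in for precision.

Run:
```python
from h import *
c,im=load("w_emb"); c2,im2=load("w_th")
a=cv2.resize(im[35:310,225:435],None,fx=2,fy=2,interpolation=cv2.INTER_CUBIC)
b=cv2.resize(im2[65:280,280:380],None,fx=2.5,fy=2.5,interpolation=cv2.INTER_CUBIC)
o=np.zeros((550,680,3),np.uint8); o[:550,:420]=a; o[:537,430:680]=b[:537]; cv2.imwrite("pics/z1.png",o)
hsv=cv2.cvtColor(im,cv2.COLOR_BGR2HSV)
m=cv2.inRange(hsv,(12,150,130),(28,255,255)); m[:, :300]=0; m[:, 400:]=0; m[140:]=0
cs=max(cv2.findContours(m,0,2)[0],key=cv2.contourArea); R=cv2.minAreaRect(cs); print("die",R)
P=np.array([onz(c,p,.09)[:2] for p in cv2.boxPoints(R)]); print(P.round(4))
h2=cv2.cvtColor(im2,cv2.COLOR_BGR2HSV); 
m=((h2[...,1]<80)).astype(np.uint8)*255; m[:70]=0;m[285:]=0;m[:,:290]=0;m[:,365:]=0
m=cv2.morphologyEx(m,cv2.MORPH_CLOSE,np.ones((5,5)))
cs=max(cv2.findContours(m,0,2)[0],key=cv2.contourArea); R=cv2.minAreaRect(cs); print("th",R,cv2.boxPoints(R).tolist())
```

```text
die ((346.6710510253906, 93.39186096191406), (56.49557876586914, 23.374366760253906), 15.708637237548828)
[[ 0.5017 -0.1586]
 [ 0.5071 -0.1401]
 [ 0.5538 -0.1526]
 [ 0.549  -0.1715]]
th ((323.3017883300781, 173.1992950439453), (42.81120300292969, 195.54788208007812), 5.3709940910339355) [[292.8381042480469, 268.540283203125], [311.1422424316406, 73.85098266601562], [353.7654724121094, 77.85830688476562], [335.4613342285156, 272.547607421875]]
```

View pics/z1.png

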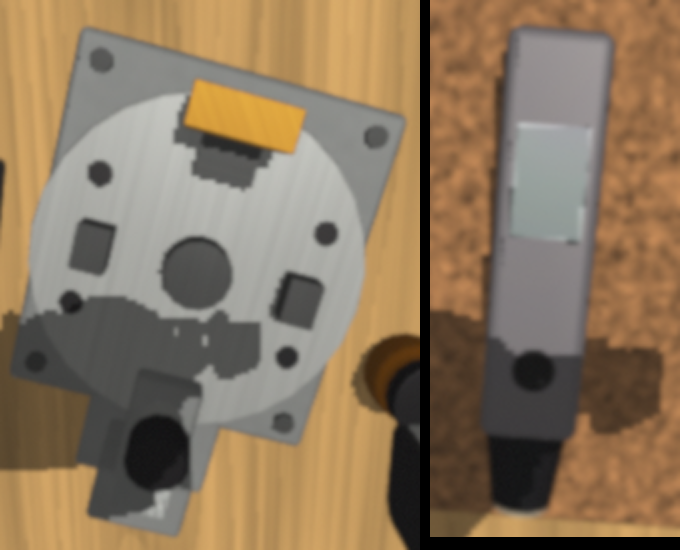

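The zoom shows the embosser yawed about -15°, with the die, hub and bolts clear. The bar's corners in the crop are (511,32), (612,38), (578,437) and (485,432), and the lens tip is at (522,512).

Run:
```python
from h import *
c,im=load("w_emb"); c2,_=load("w_th"); ct=get_calibration("top")
E=lambda x,y:(225+x/2,35+y/2); T=lambda x,y:(280+(x-430)/2.5,65+y/2.5)
ang=lambda d:np.degrees(np.arctan2(d[1],d[0]))
print("hub",onz(c,E(196,272),.04),"knob",onz(c,E(157,450),.132),onz(c,E(157,450),.119))
B=[onz(c,E(*p),.02) for p in[(101,60),(375,137),(283,423),(36,361)]]
print("bolts",np.mean(B,0),ang(B[1]-B[0]),ang(B[2]-B[3]),ang(B[0]-B[3])-90,ang(B[1]-B[2])-90,np.linalg.norm(B[1]-B[0]),np.linalg.norm(B[0]-B[3]))
q=[onz(c2,T(*p),.034) for p in[(511,32),(612,38),(578,437),(485,432)]]; tip=onz(c2,T(522,512),.019)
rear=(q[0]+q[1])/2; fr=(q[2]+q[3])/2; d=tip-rear
print(rear,fr,tip,"len",np.linalg.norm((fr-rear)[:2]),np.linalg.norm(d[:2]),"w",np.linalg.norm(q[1]-q[0]),np.linalg.norm(q[2]-q[3]),"ang",ang(fr-rear),ang(d),ang(q[3]-q[0]),ang(q[2]-q[1]))
# top-view hub/die check
it=grab_frame("top")[:,:,::-1]; cv2.imwrite("pics/z2.png",cv2.resize(it[175:275,385:505],None,fx=5,fy=5,interpolation=2))
```

```text
hub [ 0.50807662 -0.2331186   0.04      ] knob [ 0.49062286 -0.29149879  0.132     ] [ 0.48995354 -0.29783589  0.119     ]
bolts [ 0.50962138 -0.22653782  0.02      ] -15.022615753818908 -15.151473960205053 -14.819967789886618 -14.84583449509691 0.15049120251893694 0.17044189499617363
[0.5629942  0.34797209 0.034     ] [0.55414451 0.22327874 0.034     ] [0.55078356 0.18726528 0.019     ] len 0.1250070018973548 0.16117003928747714 w 0.02947777531539407 0.030630315314125287 ang -94.05956994325442 -94.34503440133213 -94.32398602294373 -93.79530467633657
```

View pics/z2.png

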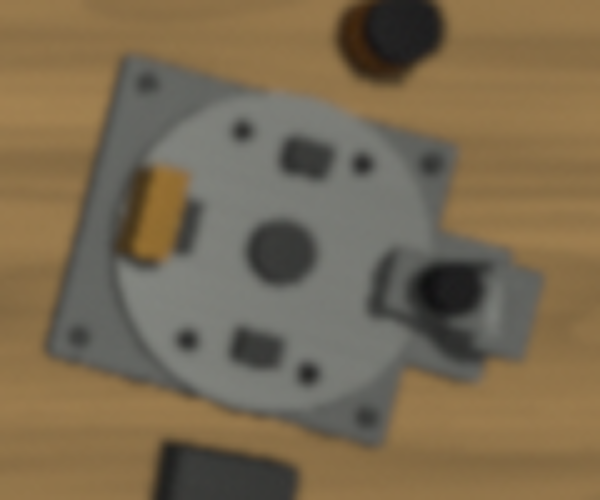

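```bash
cat >> h.py <<'E'
TH=np.array([.5567,.2675]); TA=-94.2; EA=-15.0; EC=np.array([.508,-.232])
u=lambda a:np.array([np.cos(np.radians(a)),np.sin(np.radians(a))])
EY=u(EA+90); FACE=EC+.088*EY; KNOB=EC-.07*EY
GX=-.005
E
python3 - <<'E'
from h import *
g=TH+GX*u(TA); R=down(TA+90)
r.gripper_to(.050,40)
r.move_to((*g,.09),R)
hit=r.move_l((*g,.029),rate=.06,stop_force=5); z0=r.read_eef_pos()
r.gripper_to(.02,50); print(hit,z0,r.read_width(),r.read_grasp_force())
r.move_l((*g,.12),rate=.1)
lens=FACE+.10*EY; o=lens+(.08-GX)*EY
print("goal",o,lens, "w",r.read_width(),r.read_wrist_force())
r.move_l((*o,z0[2]+.080),rate=.15,frame=down(EA)); r.wait(.3)
c,im=snap("wrist","w_hold"); ct,it=snap("top","t_hold"); cs,isc=snap("scene","s_hold")
o=np.zeros((600,640,3),np.uint8); o[:400]=im; o[400:,:320]=cv2.resize(it[150:250,260:420],None,fx=2,fy=2); o[400:,320:]=cv2.resize(isc[85:185,215:375],None,fx=2,fy=2)
cv2.imwrite("pics/hold.png",o); print(r.read_eef_pos(),r.read_clock(),z0)
E
```

```text
False [0.55736777 0.27268107 0.02939826] 0.03104411989826607 51.86797499656677
goal [0.5786576  0.03169775] [ 0.55665798 -0.05040594] w 0.03131586914936378 [ 0.20203413 -0.38833714 -1.92253193]
[0.57866874 0.03176498 0.10940918] 9.8833 [0.55736777 0.27268107 0.02939826]
```

View pics/hold.png

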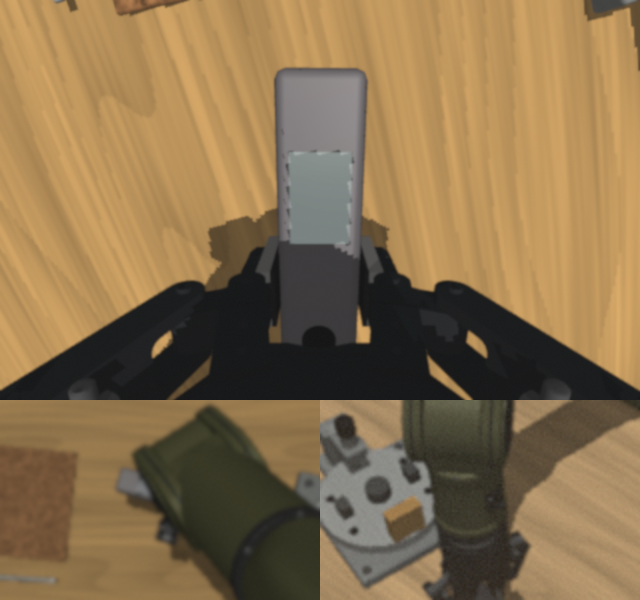

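The hold view shows the bar squarely between the pads, with its rear edge at v≈68 (u 276–366). It is 34 mm higher than needed. I'll check its pitch and slip by projection, then lower it.

Run:
```python
from h import *
c,im=load("w_hold"); lens=FACE+.10*EY; o=lens+.08*EY; ex=u(EA)
for x in(-.08,-.03,-.015):
  print(x,[proj(c,(*(o-x*EY+s*.016*ex),z)).round(1).tolist() for s in(-1,1) for z in(.114,.084)])
row=lambda v:im[v,230:420].astype(int)
for v in(80,100,200,230):
  sat=cv2.cvtColor(im,cv2.COLOR_BGR2HSV)[v,230:420,1]; k=np.where(sat<70)[0]+230; print(v,k.min(),k.max())
r.move_l((*(o+.005*EY),.02940+.046),rate=.08); t=r.read_clock(); r.wait(.3); 
cs,isc=snap("scene","s_hold2"); cv2.imwrite("pics/h2.png",cv2.resize(isc[70:230,200:400],None,fx=3.5,fy=3.5,interpolation=2))
print(r.read_eef_pos(),"lens px",proj(cs,(*lens,.065)),"face",proj(cs,(*FACE,.065)),"rear",proj(cs,(*(o+.08*EY),.08)),r.read_clock())
```

```text
-0.08 [[272.4, 76.4], [282.1, 82.4], [369.7, 76.4], [359.1, 82.4]]
-0.03 [[277.1, 220.3], [285.1, 198.4], [364.5, 220.3], [355.8, 198.4]]
-0.015 [[278.4, 257.8], [285.9, 229.5], [363.0, 257.8], [354.9, 229.5]]
80 275 366
100 275 365
200 278 361
230 278 361
[0.57888464 0.03168097 0.07574485] lens px [278.06378916 170.95336064] face [258.442675   146.03758533] rear [312.93247928 212.45010763] 10.8083
```

View pics/h2.png

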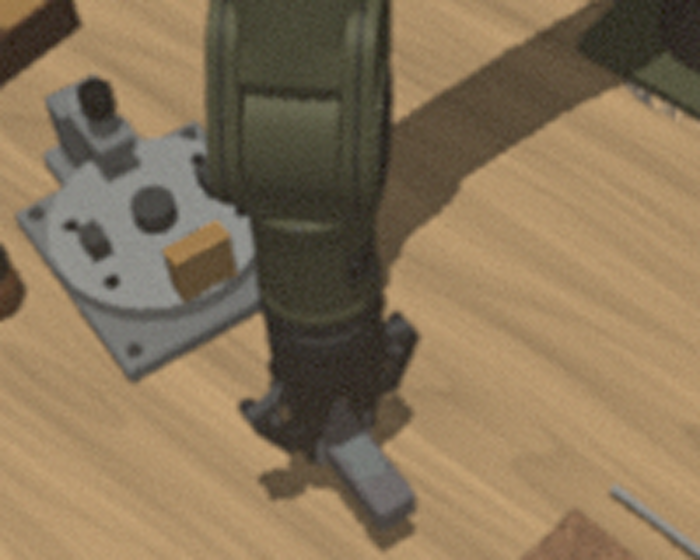

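The rear edge matches the prediction to within about 3 mm and the bar is level, so the aim is good. I'll hold, put it back, and check.

Run:
```python
from h import *
r.wait(2.2); print(r.read_eef_pos(),r.read_width())
g=TH+GX*u(TA); R=down(TA+90); p=r.read_eef_pos()
r.move_l((p[0],p[1]+.02,.12),rate=.12)
r.move_l((*g,.09),rate=.15,frame=R)
print(r.move_l((*g,.0294),rate=.05,stop_force=5),r.read_eef_pos(),r.read_wrist_force())
r.wait(.2); r.gripper_to(.055); r.wait(.2)
r.move_l((*g,.17),rate=.12); r.wait(.1); c,im=snap("wrist","w_back")
r.move_to((*KNOB,.24),down(EA)); r.wait(.2); c,i2=snap("wrist","w_knob")
cv2.imwrite("pics/b.png",np.hstack([cv2.resize(im[60:300,220:420],None,fx=2,fy=2),cv2.resize(i2[100:400,220:420],None,fx=1.6,fy=1.6)]))if 0 else None
o=np.zeros((480,800,3),np.uint8); o[:,:400]=cv2.resize(im[60:300,220:420],None,fx=2,fy=2); o[:,400:]=cv2.resize(i2[160:400,220:420],None,fx=2,fy=2); cv2.imwrite("pics/b.png",o)
print(proj(c,(*KNOB,.132)),proj(c,(*KNOB,.107)),r.read_clock())
```

```text
[0.57864926 0.0316694  0.07539343] 0.031268771762204085
True [0.55678432 0.27235877 0.02964259] [-0.62047963  0.12205678  5.26295163]
[319.37440399 201.89609132] [319.33032021 192.9914974 ] 20.9417
```

View pics/b.png

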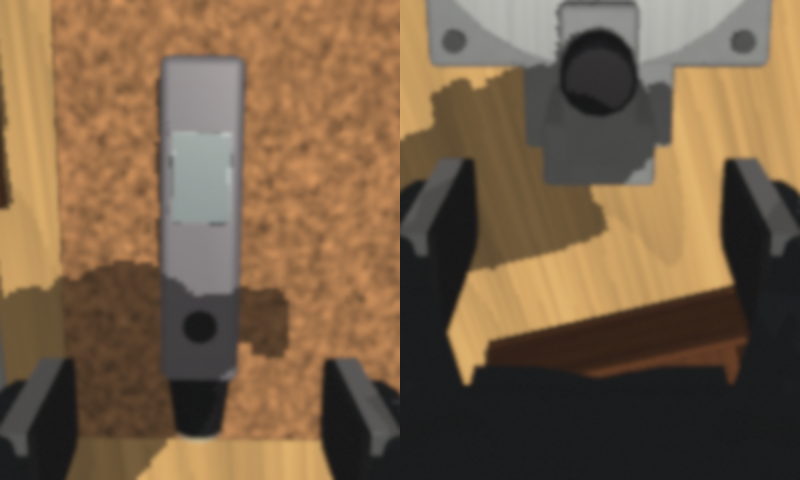

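The thermometer lies flat on the mat again. The knob top is at about (320,199) against a predicted (319,202), so it is aligned within 2 mm.

Run:
```python
from h import *
k=KNOB+.001*EY
print(r.move_l((*k,.120),rate=.08,stop_force=6),r.read_eef_pos())
r.gripper_to(.015,100); r.wait(.2); print(r.read_width(),r.read_grasp_force(),r.read_wrist_force())
p=r.read_eef_pos(); f0=r.read_wrist_force()
print(r.move_l((p[0],p[1],p[2]+.026),rate=.02,stop_force=18)); r.wait(.4)
q=r.read_eef_pos(); print("lift",q-p,r.read_wrist_force()-f0,r.read_width(),r.read_clock())
```

```text
False [ 0.49045102 -0.2988014   0.12047237]
0.026766677646975465 98.02446811459959 [-1.6423971  -0.11043698  5.4011256 ]
True
lift [-6.43835179e-05 -1.23973485e-05  1.47303736e-02] [  5.81818996  -1.13366906 -17.01828595] 0.026559738087201478 24.45
```

The absolute pull is about 11.6 N, which fits the spring at 14.7 mm, so it isn't at the stop yet. I'll continue up to it.

Run:
```python
from h import *
z=r.read_eef_pos()
for i in range(14):
    q=r.read_eef_pos(); r.move_l((z[0],z[1],z[2]+.001*(i+1)),rate=.01); f=r.read_wrist_force()
    print(i,round(r.read_eef_pos()[2]-.12047,4),f.round(1),round(r.read_width(),4))
    if f[2]<-22: break
r.wait(.3); print(r.read_eef_pos()[2]-.12047,r.read_wrist_force(),r.read_clock())
for n in("top","scene"): snap(n,n+"_end")
_,a=load("scene_end"); _,b=load("top_end"); c,w=snap("wrist","w_end")
o=np.zeros((600,800,3),np.uint8); o[:300,:400]=cv2.resize(a[60:180,150:310],(400,300)); o[:300,400:]=cv2.resize(b[130:280,200:400],(400,300)); o[300:,:480]=cv2.resize(w,(480,300)); cv2.imwrite("pics/end.png",o)
```

```text
0 0.0159 [  3.3  -1.7 -12. ] 0.0267
1 0.0169 [  3.9  -1.8 -11.7] 0.0265
2 0.018 [  4.1  -0.9 -11.1] 0.0266
3 0.019 [  3.5  -0.5 -12.5] 0.0264
4 0.0199 [  4.4  -1.5 -13.1] 0.0261
5 0.0204 [  5.2  -0.9 -17.8] 0.0258
6 0.0205 [  6.5  -1.9 -23. ] 0.0259
0.020469269896898817 [  6.19550777  -1.68927448 -24.13741516] 26.5
```

View pics/end.png

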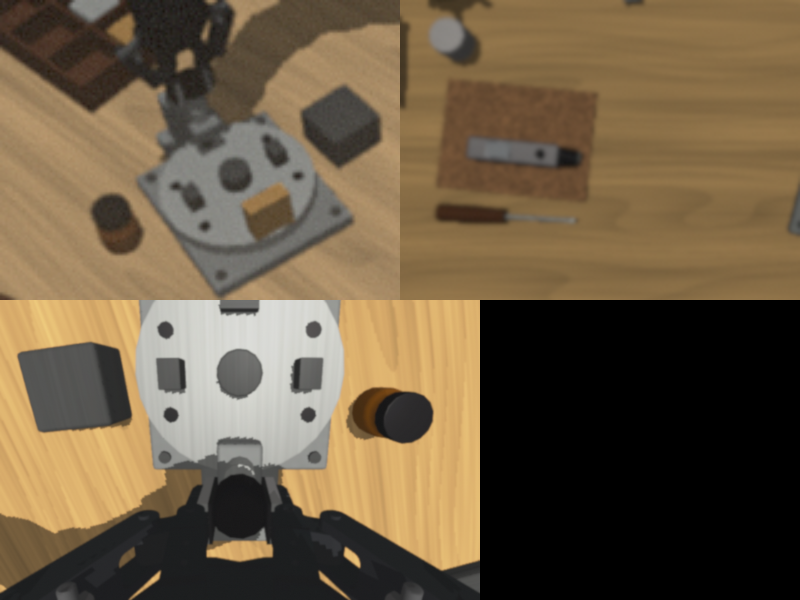

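The picture shows the knob gripped and raised. The force rises sharply at 20 mm, so it is at the stop. The thermometer is on the mat and the bystanders haven't moved.

Run:
```python
from h import *
print(r.read_eef_pos()[2]-.12047,r.read_wrist_force()); print(workorder.sign_off())
```

```text
0.020475107175761537 [  6.98036505  -1.58601614 -24.29870915]
the job is handed in; nothing more can be done
None
```

The job is handed in at about 26.5 s of the 50 s: the thermometer was held about 10 cm from the die face for over two seconds, then laid back flat on its mat, and the gripper is still holding the plunger knob up at its 20 mm stop.

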